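# Pack the crayon boxes into the trolley's carrier tray and latch the bar

### The arm

A 6-joint arm with a two-finger parallel gripper is mounted at the origin on the work surface. World frame = base frame: x ahead of the robot, y to its left, z up, the work surface at z = 0. Lengths are in m, angles in rad, forces in N, time in s.
With the tool pointing down it reaches from about 0.4 to 0.825 m from the base axis. Payload 7 kg.
Tool frame: the origin (TCP) lies at the very end of the fingers, on their centre line; the grasp point (between the pads) lies 19 mm behind it; z points along the fingers, y is the line along which they close (so a half turn about z gives the same grasp; the last joint's range is limited). The gripper opens to 85 mm and grips with 20 to 120 N. Pads are 22 mm wide; open, the fingers measure 114 mm over their backs; the gripper's body (76 mm by 85 mm) begins 54 mm behind the grasp point. The pads swing forward as they close: fully open they stand 13 mm farther back than shut.
Start: joints at [-1.015, 0.359, 0.012, 0, -1.224, -0.288], TCP at [0.179, -0.651, 0.231] pointing down, gripper open.
Joint ranges: [-3.07, 3.07], [-1.43, 2.12], [-1.02, 1.25], [-3.03, 1.67], [-3.05, -0], [-3.03, 3.03]. Speed limits (rad/s): [2.39, 2.39, 3.01, 3.14, 3.14, 3.14].

### API

Orientations are given as a unit quaternion [w, x, y, z].
In Python, from rig import arm gives the robot as it stands.
- The arm moves only by the tool servo_tool, never from a script. Its argument "commands" is a list that holds one entry, the list of rows, each a list of 5 numbers: the finger opening in mm, from 0 to 85.4, then the shift along the tool's x, y, z in mm, then the turn about the tool's z in degrees. A call has 1 to 8 rows; each row shifts and turns the commanded pose from where the row before left it, along the tool's axes as they then stand; what a row does not reach is not made up. A row lasts 1/8 s, in which the tool goes at most 62.5 mm and 10.7 degrees, less where a joint would pass 70% of its speed; a pose out of reach is approached as far as the arm can. A call is refused whole if a number of a shift passes 62.5 or a number of a turn 10.7, either way. A call with a gripper value outside its range is refused whole. The fingers move at their own pace and stop on an object; "newtons" is the grip in N (left out, the last holds). Time passes only in rows, so rows that do not move let the fingers close. It gives the time, the measured TCP pose, the force, the opening and the grip force at its end, in the units of the state.
- arm.sense(): the state, without advancing time (a new reading comes with each control period).
- arm.camera(name): name is "scene" or "side" or "wrist"; returns a dict with "frame" (400x640x3 uint8, red, green, blue), "z_map" (400x640 float32, m along the optical axis (not along the pixel's ray), 0 where there is no reading), "K" (3x3 intrinsics, pixels), "eye" and "orientation" of the camera in the world. Camera axes: x right, y up, looking along -z (the intrinsics and any distortion apply to the point x, -y, -z); pixel columns grow to the right and rows downward; lengths in m; the calibration is good to about 2 mm. A picture is of the moment at which its call begins.
- arm.job_done(): hands the job in; it is judged then, once.
Trained networks look in the newest picture that a camera, given by its name, has taken for a name from the list of things; names that differ only in an ending like _2 or _b are one class to them, and where a whole thing is asked for, a point or a joint stands for the part that bears it (a point fixed in the world has none). Each returns a list of dicts, best first, with "conf" (0 to 1); they miss things now and then, are a little off and sometimes report something else, mostly with a low value. They report only what shows in the picture. A call takes as long as a camera call. They do not tell look-alikes from the thing itself.
- arm.search_frame(camera, label): "xyz" ([x, y, z] in m, in the coordinates of the camera as it stood for that picture, good to about 4 mm: the middle of the surface that is visible of it).
- arm.mark_of(camera, label): "xyz" ([x, y, z] in m, in the coordinates of the camera as it stood for that picture, good to about 4 mm: a listed point, or the origin of a listed thing).
The state is a dict: "t": time; "joint_positions": joint angles; "dq": joint speeds; "effort": joint torques, N m; "eef_pos": TCP position; "ee_rot": TCP orientation; "contact_force": force on the tool from outside, world axes, zero at the start; "wrist_torque": the same for the moment, N m; "width": finger opening in m; "finger_force": force on a finger pad.
Only numpy, scipy, OpenCV 4.12 (cv2) and the standard library are available. Lean on these libraries where they do the work, as an engineer would, in place of code of your own. Each camera call takes 0.05 s, during which the arm holds its last target. There are 200 camera calls.

### The job

Get the crayon boxes ready to be wheeled into the aisle: take them all out of the grey stock caddy and stand them upright, side by side, in the blue carrier tray between its fixed end wall and the yellow sliding stop, and push the stop up until the row is snug with no gaps. Then swing the hold-down bar over the row and down until it rests fully in its catch. Leave the notepads, pen pot and scanner where they are.

Things in the scene. Friction and masses are not known exactly. Their poses are not given: they have to be found in the camera images.
- tray: Blue steel carrier tray, bolted down. Origin: centre of its underside, on the deck; z up. The row of boxes runs along its y: fixed end wall at +y (inner face y = 97 mm, 74 mm high), low end wall at -y (inner face y = -97, 45 high). Floor top z = 3. Side rails 25 high, inner faces x = +-37, so a box goes in with its 64 mm side along x. The bar's hinge stands outside the +y wall up to z = 106.
- wall_face (a point): Foot of the inner face of the fixed end wall: tray point (0, 97, 3) mm; axes as the tray's.
- catch (a point): Where the bar lies when it is closed: the middle of the fork-shaped catch, tray point (0, -107, 94) mm. Two prongs at x = +-7.5 to +-11.5 mm, y = -113 to -101 mm, rise to z = 108 mm; the gap between them is open upwards.
- stop (a joint): Slide of the yellow end stop along tray +y, towards the fixed wall, in m: 0 = drawn right back to the low end wall, 0.13 = furthest in. Gap between stop face and fixed wall = 165.5 mm minus this. Stays where left; about 2 N slide it empty, up to 8 N with a row of boxes. Its face plate is 68 mm wide (x), 5 mm thick, from z = 7 to 72 mm.
- stop_face (a point): Middle of the stop's front face, which touches the boxes; 40 mm above the deck; axes as the tray's.
- stop_grip (a point): Grip point of the stop, at z = 75 mm: the upright rib behind its face plate, 10 mm thick (x), 23 mm long (y, from 5 to 28 mm behind the front face; this point is 16.5 mm behind it), top at z = 84 mm. It can be pinched from above across x.
- bar (a joint): Angle of the steel hold-down bar in rad: 0 = closed, level over the row, resting in the catch; 1.57 = straight up; 2.3 = fully open, leaning back beyond the fixed wall. A stiff friction hinge: it stays at any angle; 1 to 2 N at the knob move it. The bar is 10 mm thick; closed, its underside is at z = 89 mm, 10 mm above the boxes.
- bar_hinge (a point): The bar's hinge axis, tray point (0, 119, 94) mm; the axis lies along tray x.
- bar_knob (a point): Middle of the red cylindrical knob on the bar's free end, 16 mm in diameter, 28 mm long along the bar, 253 mm from the hinge axis. At bar angle a it is at tray x = 0, y = 119 - 253 cos a, z = 94 + 253 sin a mm. It can be pinched from above across tray x, and turns between the fingers as the bar swings.
- box1: Crayon box, yellow card, 64 mm wide (its x), 28 mm thick (its y), 76 mm tall, 0.1 to 0.2 kg; origin at the centre of its underside, z up through its top. Stands upright in a cell of the caddy at the start, its top 79 mm above the deck.
- box2: Crayon box, green card, 64 mm wide (its x), 28 mm thick (its y), 76 mm tall, 0.1 to 0.2 kg; origin at the centre of its underside, z up through its top. Stands upright in a cell of the caddy at the start, its top 79 mm above the deck.
- box3: Crayon box, crimson card, 64 mm wide (its x), 28 mm thick (its y), 76 mm tall, 0.1 to 0.2 kg; origin at the centre of its underside, z up through its top. Stands upright in a cell of the caddy at the start, its top 79 mm above the deck. May be absent.
- box4: Crayon box, blue card, 64 mm wide (its x), 28 mm thick (its y), 76 mm tall, 0.1 to 0.2 kg; origin at the centre of its underside, z up through its top. Stands upright in a cell of the caddy at the start, its top 79 mm above the deck. May be absent.
- box5: Crayon box, orange card, 64 mm wide (its x), 28 mm thick (its y), 76 mm tall, 0.1 to 0.2 kg; origin at the centre of its underside, z up through its top. Stands upright in a cell of the caddy at the start, its top 79 mm above the deck. May be absent.
- caddy: Loose, open stock caddy of grey painted steel that holds the crayon boxes, 80 x 200 mm (its x, y), 36 mm high, 1.2 kg; origin at the centre of its underside. Partitions 33 mm high make five cells in a row along its y, centres at y = -78, -39, 0, 39, 78 mm, each 72 x 36 mm inside, floor top at z = 3 mm; some may be empty. It slides easily (friction about 0.25) and need not stay where it is.
- notebooks: Bystander: stack of four spiral notepads, 148 x 105 x 24 mm; origin at the centre of its underside.
- pen_pot: Bystander: green pot of pens, 76 mm across, 100 mm high over the pens; origin at the centre of its underside.
- scanner: Bystander: grey and black hand barcode scanner lying down, 188 x 60 x 39 mm; origin under its middle.
Not all that is in view belongs to the job. What is meant by the box2 is not black, and is the larger of those in its own colour.

How it is judged:
By the outcome, as a careful person would: the job done as asked, in the order asked, and still so for the second after the job is handed in, with the robot touching nothing.
Of box3, box4, box5 only 1 to 3 are there at a start; the rules pass over those that are not, and their reading is None.
At some moment in a run one of caddy may be knocked a few centimetres aside while the robot is not near it.
It also fails if it takes over 208 s, if anything falls off the work surface, if the arm or the gripper's body presses on something with over 40 N, if the wrist force passes 120 N, or if a joint passes its speed limit or range.

## Working session

There is one attempt and no reset: what is moved stays moved. The work goes in short steps, Python scripts to look and compute and a tool call to move; the robot and the scene stay as the last step left them, time stands still between calls to the robot, and variables do not carry over. Pictures are saved under pics/ and viewed, at most 14 in all, crops included, and the job is handed in when it is done.

Besides the shell and the picture viewer there is one more tool, called after "Emit:" as name(argument=value, ...), one argument or row to a line, values as JSON. servo_tool: Moves the arm, as the interface text tells. Its arguments: {"type":"object","properties":{"commands":{"type":"array"},"newtons":{"type":"number"}},"required":["commands"]}

```bash
ls; mkdir -p pics; cat > h.py <<'E'
import numpy as np, cv2
from rig import arm
from scipy.spatial.transform import Rotation as R
def rot(q): return R.from_quat([q[1],q[2],q[3],q[0]]).as_matrix()
def save(c,fn): cv2.imwrite('pics/'+fn,c['frame'][:,:,::-1])
def cam2w(c,p):
    return rot(c['orientation'])@np.array(p)+np.array(c['eye'])
def px2w(c,u,v,z=None):
    K=c['K']; z=c['z_map'][int(v),int(u)] if z is None else z
    return cam2w(c,[(u-K[0,2])/K[0,0]*z,-(v-K[1,2])/K[1,1]*z,-z])
def w2px(c,P):
    q=rot(c['orientation']).T@(np.array(P)-np.array(c['eye']));K=c['K']
    return np.array([K[0,0]*q[0]/-q[2]+K[0,2],K[1,1]*-q[1]/-q[2]+K[1,2]])
def cloud(c):
    K=c['K'];z=c['z_map'];v,u=np.mgrid[:z.shape[0],:z.shape[1]]
    p=np.stack([(u-K[0,2])/K[0,0]*z,-(v-K[1,2])/K[1,1]*z,-z],-1)
    return p@rot(c['orientation']).T+np.array(c['eye'])
E
python3 - <<'E'
from h import *
np.set_printoptions(precision=4,suppress=True)
s=arm.sense(); print(s['t'],s['eef_pos'],s['ee_rot'],s['width'],rot(s['ee_rot']))
for n in ['scene','side']:
    c=arm.camera(n); save(c,n+'0.png'); np.savez('pics/'+n+'0.npz',**c); print(n,c['eye'],c['K'].tolist(), [k for k in c])
    for l in ['tray','wall_face','catch','stop_face','stop_grip','bar_hinge','bar_knob','box1','box2','box3','box4','box5','caddy']:
        print(l,[(round(d['conf'],2),cam2w(c,d['xyz']).round(4).tolist(), w2px(c,cam2w(c,d['xyz'])).round().tolist()) for d in arm.mark_of(n,l)[:3]])
E
```

```text
pics
0.0 [ 0.1785 -0.6505  0.2304] [-0.0002 -0.1334  0.9911  0.0008] 0.0853490382398336 [[-0.9644 -0.2645 -0.0006]
 [-0.2645  0.9644  0.0015]
 [ 0.0001  0.0016 -1.    ]]
scene [1.0676 0.3007 1.0207] [[458.71854805210677, 0.0, 317.57195803444904], [0.0, 458.71854805210677, 200.61301873475816], [0.0, 0.0, 1.0]] ['frame', 'z_map', 'K', 'eye', 'orientation']
tray [(0.81, [0.5219, 0.1404, 0.0016], [358.0, 231.0])]
wall_face [(0.79, [0.5177, 0.2373, 0.0055], [395.0, 244.0])]
catch [(0.72, [0.5248, 0.0316, 0.0948], [319.0, 196.0])]
stop_face [(0.56, [0.5197, 0.158, 0.0404], [366.0, 225.0])]
stop_grip [(0.73, [0.5198, 0.1453, 0.0737], [363.0, 217.0]), (0.27, [0.5647, -0.2754, 0.002], [210.0, 185.0]), (0.25, [0.5592, -0.2392, 0.003], [223.0, 188.0])]
bar_hinge [(0.71, [0.5179, 0.2589, 0.0925], [409.0, 230.0]), (0.47, [0.716, 0.2933, 0.0012], [387.0, 326.0])]
bar_knob [(0.92, [0.5061, 0.3603, 0.3245], [484.0, 185.0])]
box1 [(0.97, [0.5612, -0.2398, 0.0039], [222.0, 188.0]), (0.88, [0.5318, -0.1624, 0.0014], [253.0, 191.0]), (0.86, [0.6926, -0.2277, -0.0008], [199.0, 229.0])]
box2 [(0.97, [0.56
[... 1634 characters left out ...]
)]
box2 [(0.88, [0.5563, -0.2319, 0.0058], [364.0, 167.0]), (0.85, [0.6925, -0.2215, -0.0027], [317.0, 156.0]), (0.79, [0.5332, -0.1645, 0.0032], [362.0, 187.0])]
box3 [(0.88, [0.5563, -0.2319, 0.0058], [364.0, 167.0]), (0.85, [0.6925, -0.2215, -0.0027], [317.0, 156.0]), (0.79, [0.5332, -0.1645, 0.0032], [362.0, 187.0])]
box4 [(0.88, [0.5563, -0.2319, 0.0058], [364.0, 167.0]), (0.85, [0.6925, -0.2215, -0.0027], [317.0, 156.0]), (0.79, [0.5332, -0.1645, 0.0032], [362.0, 187.0])]
box5 [(0.88, [0.5563, -0.2319, 0.0058], [364.0, 167.0]), (0.85, [0.6925, -0.2215, -0.0027], [317.0, 156.0]), (0.79, [0.5332, -0.1645, 0.0032], [362.0, 187.0])]
caddy [(0.84, [0.5384, -0.1958, 0.0008], [365.0, 179.0])]
```

View pics/scene0.png

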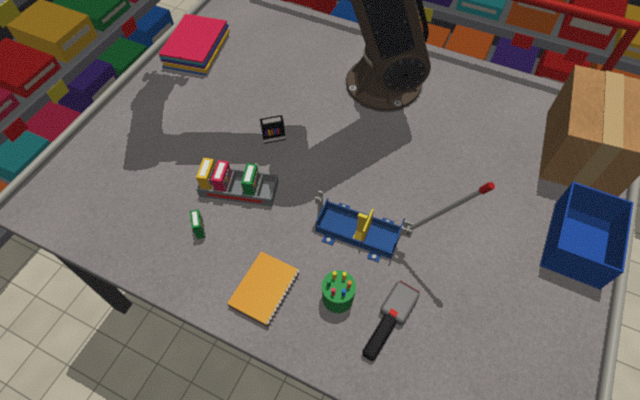

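```bash
python3 - <<'E'
import cv2
a=cv2.imread('pics/scene0.png')[140:265,140:300]
cv2.imwrite('pics/crop0.png',cv2.resize(a,None,fx=4.5,fy=4.5,interpolation=cv2.INTER_CUBIC))
E
```

```text
(no output)
```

View pics/crop0.png

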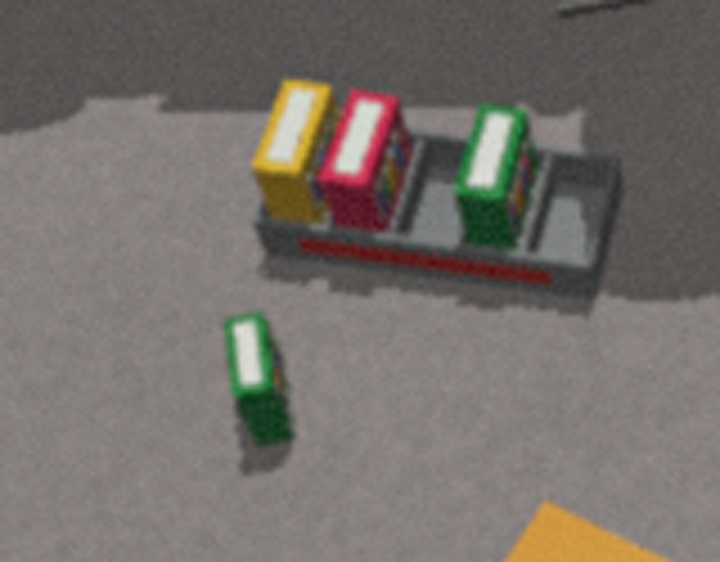

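The scene shows three boxes in the caddy: yellow at (205,170), crimson at (220,174) and green at (250,178).
- **Candidates for box2:** the green box in the caddy at (250,178), the smaller green box on the deck at (197,224), and a black box at (273,128). The crop confirms that the larger green one in the caddy is box2.
- **Stop:** it stands about 80 mm from the wall, so I have to draw it back first.

Next I'll measure the poses from depth.

```bash
cat >> h.py <<'E'
def boxtops(P,F,lo=.070,hi=.088):
    m=(P[...,2]>lo)&(P[...,2]<hi)&(P[...,1]<-.05)&(P[...,1]>-.4)&(P[...,0]>.42)&(P[...,0]<.78)
    n,l,st,_=cv2.connectedComponentsWithStats(m.astype(np.uint8),connectivity=4)
    for i in range(1,n):
        if st[i,4]<25: continue
        q=P[l==i]; col=F[l==i].mean(0).round()
        r=cv2.minAreaRect((q[:,:2]*1000).astype(np.float32))
        print(col,len(q),'mean',q.mean(0).round(4),'rect',np.round(r[0],1),np.round(r[1],1),round(r[2],1))
E
python3 - <<'E'
from h import *
np.set_printoptions(precision=4,suppress=True)
for n in ['scene','side']:
    c=dict(np.load('pics/'+n+'0.npz')); P=cloud(c); F=c['frame'].astype(float); print(n)
    boxtops(P,F)
    reg=(P[...,0]>.44)&(P[...,0]<.6)&(P[...,1]>.0)&(P[...,1]<.30)
    hi=F.argmax(-1)
    for nm,m in [('yellowstop',reg&(F[...,0]>1.5*F[...,2])&(F[...,1]>1.3*F[...,2])&(P[...,2]>.0)),
                 ('walltop',reg&(P[...,2]>.068)&(P[...,2]<.080)&(F[...,2]>1.2*F[...,0])),
                 ('rail',reg&(P[...,2]>.021)&(P[...,2]<.029)&(F[...,2]>1.2*F[...,0])),
                 ('lowwall',reg&(P[...,2]>.041)&(P[...,2]<.049)&(F[...,2]>1.2*F[...,0])),
                 ('blue all',reg&(P[...,2]>.001)&(P[...,2]<.09)&(F[...,2]>1.3*F[...,0])),
                 ('bar',(P[...,2]>.11)&(P[...,2]<.34)&(P[...,1]>.2)&(P[...,1]<.4)&(P[...,0]<.56)&(P[...,0]>.46)),
                 ('catch/hinge',reg&(P[...,2]>.092)&(P[...,2]<.112))]:
        q=P[m]
        if len(q)<3: print(nm,len(q));continue
        r=cv2.minAreaRect((q[:,:2]*1000).astype(np.float32))
        print(nm,len(q),q.mean(0),q.min(0),q.max(0),np.round(r[0],1),np.round(r[1],1),round(r[2],1))
    red=(F[...,0]>2*F[...,1])&(P[...,1]>.3)&(P[...,2]>.2); print('knob',P[red].mean(0),red.sum())
E
```

```text
scene
[188. 169. 105.] 262 mean [ 0.5671 -0.2732  0.0785] rect [ 565.6 -275. ] [65.  29.1] 17.0
[183. 109. 121.] 262 mean [ 0.5568 -0.2347  0.0784] rect [ 555.  -236.3] [65.7 29.8] 14.3
[110. 152. 118.] 256 mean [ 0.5327 -0.1632  0.0788] rect [ 530.1 -164.5] [67.8 29.5] 18.7
yellowstop 332 [0.5276 0.1511 0.0486] [0.4853 0.1346 0.0025] [0.5563 0.1637 0.0872] [521.2 148.3] [71.5 27.6] 3.1
walltop 47 [0.5205 0.2379 0.0737] [0.4804 0.2336 0.0689] [0.5542 0.2413 0.0782] [517.2 238.2] [74.   4.8] 3.3
rail 318 [0.5263 0.1368 0.0256] [0.4763 0.0392 0.021 ] [0.569  0.2415 0.029 ] [522.6 139.8] [ 84.1 200.4] 3.0
lowwall 54 [0.5287 0.0549 0.0446] [0.4931 0.0374 0.0411] [0.5648 0.2413 0.049 ] [523.1 138.6] [ 71.8 202.2] 3.4
blue all 2400 [0.5249 0.1368 0.0118] [0.4553 0.0374 0.001 ] [0.5883 0.2416 0.0892] [522.7 139. ] [126.1 203.2] 4.0
bar 509 [0.5141 0.3279 0.2479] [0.5008 0.2545 0.1103] [0.5278 0.3775 0.3394] [515.  315.7] [ 16.1 124.3] 6.2
catch/hinge 159 [0.5208 0.1868 0.1018] [0.5043 0.0265 0.0921] [0.5403 0.2679 0.1117] [522.  147.3] [ 25.7 241.1] 2.9
knob [-0.1594  0.4625  0.2598] 1395
s
[... 308 characters left out ...]
7 [0.5103 0.2385 0.0738] [0.4798 0.1564 0.0686] [0.5525 0.2649 0.078 ] [498.5 216.3] [107.7  55.8] 53.3
rail 417 [0.5176 0.1353 0.0267] [0.4765 0.0373 0.0211] [0.5687 0.2423 0.029 ] [522.6 140.6] [ 82.3 202.6] 3.3
lowwall 106 [0.5193 0.0924 0.0448] [0.4803 0.0367 0.041 ] [0.5646 0.2408 0.0484] [522.4 140.1] [ 71.  203.7] 3.9
blue all 3392 [0.5182 0.1366 0.0142] [0.4571 0.038  0.001 ] [0.5886 0.2437 0.0883] [522.8 141.1] [124.2 204.6] 3.1
bar 626 [0.5077 0.3403 0.2703] [0.5013 0.2618 0.1105] [0.5161 0.379  0.3399] [508.5 320.4] [117.2  14.8] 89.8
catch/hinge 197 [0.5172 0.1904 0.102 ] [0.5015 0.0268 0.0921] [0.5399 0.2697 0.1117] [521.6 148.4] [ 25.1 243.5] 3.9
knob [0.4805 0.3878 0.3877] 284
```

```bash
cat >> h.py <<'E'
TC=np.array([.5226,.1402]); TY=np.deg2rad(3.2)
def tray(x,y,z):  # mm -> world
    c,s=np.cos(TY),np.sin(TY); return np.array([TC[0]+(c*x-s*y)/1e3,TC[1]+(s*x+c*y)/1e3,z/1e3])
def state():
    s=arm.sense(); M=rot(s['ee_rot']); yaw=np.degrees(np.arctan2(M[1,1],M[0,1]))%360
    print('t',round(s['t'],2),'tcp',np.round(s['eef_pos'],4),'yaw',round(yaw,2),'tilt',np.round(M[:2,2],4),'w',round(s['width'],4),'F',np.round(s['contact_force'],1),'ff',np.round(s['finger_force'],1))
    return s,M,yaw
def plan(*targets):  # (xyz, yaw deg of tool y): tool-frame shifts mm, assuming turn is done first at the present point
    s,M,yaw=state(); p=np.array(s['eef_pos'])
    for P,Y in targets:
        d=np.array(P)-p; a=np.deg2rad(Y); y=np.array([np.cos(a),np.sin(a),0]); z=np.array([0,0,-1.]); x=np.cross(y,z)
        print(' turn',round(yaw-Y,2),'shift',np.round([d@x*1e3,d@y*1e3,d@z*1e3],1),'->',np.round(P,4)); p=np.array(P); yaw=Y
E
python3 - <<'E'
from h import *
plan(([.5,-.25,.23],183.2),(tray(0,2,150),183.2),(tray(0,2,62),183.2))
E
```

```text
t 1.4 tcp [ 0.1786 -0.6509  0.2313] yaw 105.34 tilt [-0. -0.] w 0.0853 F [-0.4 -0.4 -0.3] ff 0.0
 turn -77.86 shift [-382.4 -343.3    1.3] -> [ 0.5  -0.25  0.23]
 turn 0.0 shift [-390.3  -44.3   80. ] -> [0.5225 0.1422 0.15  ]
 turn 0.0 shift [ 0.  0. 88.] -> [0.5225 0.1422 0.062 ]
```

Emit:
servo_tool(
  commands=[
    [[60, 0, 0, 0, -9.75], [60, 0, 0, 0, -9.75], [60, 0, 0, 0, -9.75], [60, 0, 0, 0, -9.75], [60, 0, 0, 0, -9.75], [60, 0, 0, 0, -9.75], [60, 0, 0, 0, -9.75], [60, 0, 0, 0, -9.7]],
  ],
)

```text
t: 2.4
eef_pos: [0.1786, -0.6509, 0.2313]
ee_rot: [0.0, 0.729, -0.684, 0.0]
contact_force: [0.1, 0.3, 0.6]
width: 0.0597
finger_force: 0.0
```

```bash
python3 - <<'E'
from h import *
plan(([.5,-.25,.23],183.2),(tray(0,2,150),183.2),(tray(0,2,62),183.2))
E
```

```text
t 2.4 tcp [ 0.1786 -0.6509  0.2313] yaw 183.62 tilt [ 0. -0.] w 0.0597 F [0.1 0.3 0.6] ff 0.0
 turn 0.42 shift [-382.4 -343.3    1.3] -> [ 0.5  -0.25  0.23]
 turn 0.0 shift [-390.3  -44.3   80. ] -> [0.5225 0.1422 0.15  ]
 turn 0.0 shift [ 0.  0. 88.] -> [0.5225 0.1422 0.062 ]
```

Emit:
servo_tool(
  commands=[
    [[60, -48, -43, 0, 0.4], [60, -48, -43, 0, 0], [60, -48, -43, 0, 0], [60, -48, -43, 0, 0], [60, -48, -43, 0, 0], [60, -48, -43, 0, 0], [60, -48, -43, 0, 0], [60, -48, -43, 0, 0]],
  ],
)

```text
t: 3.4
eef_pos: [0.4938, -0.2601, 0.2318]
ee_rot: [-0.0, 0.725, -0.689, 0.0]
contact_force: [0.8, -1.0, -0.3]
width: 0.0601
finger_force: 0.0
```

Emit:
servo_tool(
  commands=[
    [[60, -48, -5.5, 0, 0], [60, -48, -5.5, 10, 0], [60, -48, -5.5, 10, 0], [60, -48, -5.5, 10, 0], [60, -48, -5.5, 10, 0], [60, -48, -5.5, 10, 0], [60, -48, -5.5, 15, 0], [60, -40, -4, 15, 0]],
  ],
)

```text
t: 4.4
eef_pos: [0.5162, 0.1178, 0.1512]
ee_rot: [-0.001, 0.725, -0.689, 0.0]
contact_force: [0.5, 0.1, -0.3]
width: 0.06
finger_force: 0.0
```

```bash
python3 - <<'E'
from h import *
np.set_printoptions(precision=4,suppress=True)
c=arm.camera('wrist'); save(c,'w1.png'); P=cloud(c)
for l in ['stop_grip','stop_face']:
    print(l,[(round(d['conf'],2),cam2w(c,d['xyz']).round(4).tolist()) for d in arm.mark_of('wrist',l)[:3]])
F=c['frame'].astype(float)
m=(P[...,2]>.079)&(P[...,2]<.088)&(F[...,0]>1.5*F[...,2])&(abs(P[...,0]-.52)<.05)
q=P[m]; print(len(q), q.mean(0), q.min(0),q.max(0), cv2.minAreaRect((q[:,:2]*1000).astype(np.float32)))
plan((tray(0,2,150),183.2),(tray(0,2,62),183.2))
E
```

```text
stop_grip []
stop_face [(0.8, [0.5204, 0.1635, 0.0357])]
479 [0.5242 0.1443 0.0832] [0.519  0.1339 0.0791] [0.5294 0.1571 0.0854] ((524.26708984375, 145.43161010742188), (9.559171676635742, 22.95197296142578), 2.719082832336426)
t 4.55 tcp [0.5157 0.1173 0.1505] yaw 183.05 tilt [-0.0012 -0.0007] w 0.0602 F [ 0.2 -0.4 -0.8] ff 0.0
 turn -0.15 shift [-24.5  -8.1   0.5] -> [0.5225 0.1422 0.15  ]
 turn 0.0 shift [ 0.  0. 88.] -> [0.5225 0.1422 0.062 ]
```

View pics/w1.png

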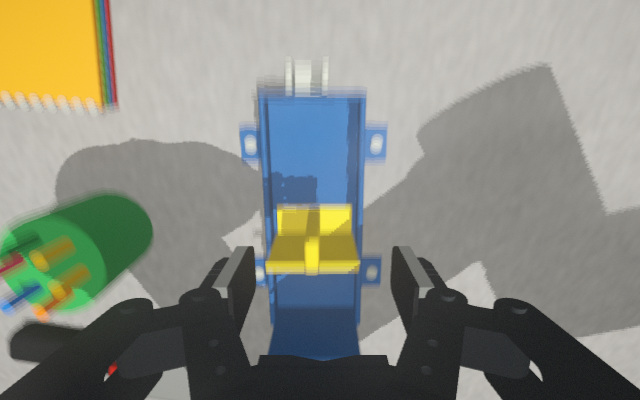

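The wrist view shows the rib at about (312,250), centred between the fingers. The white fork at (307,75) is the catch, on the -y side. Next I grip the rib and draw the stop back.

Emit:
servo_tool(
  commands=[
    [[50, -15, -6, 15, 0], [50, -9.9, -4.1, 25, 0], [50, 0, 0, 25, 0], [50, 0, 0, 23, 0], [50, 0, 0, 0, 0], [0, 0, 0, 0, 0], [0, 0, 0, 0, 0], [0, 0, 0, 0, 0]],
  ],
  newtons=50,
)

```text
t: 5.55
eef_pos: [0.5231, 0.1404, 0.0642]
ee_rot: [0.001, 0.725, -0.689, -0.001]
contact_force: [-10.3, 0.2, 10.2]
width: 0.0089
finger_force: 49.6
```

Emit:
servo_tool(
  commands=[
    [[0, 0, 0, 0, 0], [0, 0, 0, 0, 0], [0, 0, 0, 0, 0], [0, 0, 0, 0, 0]],
  ],
)

```text
t: 6.05
eef_pos: [0.5231, 0.1404, 0.0642]
ee_rot: [0.001, 0.725, -0.689, -0.001]
contact_force: [-10.1, -0.4, 9.0]
width: 0.0089
finger_force: 49.4
```

```bash
python3 - <<'E'
from h import *
plan(([.5244,.1427,.062],183.2))
E
```

```text
t 6.05 tcp [0.5231 0.1404 0.0642] yaw 182.88 tilt [-0.0025 -0.0009] w 0.0089 F [-10.1  -0.4   9. ] ff 49.4
 turn -0.32 shift [-2.2 -1.5  2.2] -> [0.5244 0.1427 0.062 ]
```

Emit:
servo_tool(
  commands=[
    [[0, 6, -0.7, 0, -0.3], [0, 10, 0, 0, 0], [0, 11, 0, 0, 0], [0, 11, 0, 0, 0], [0, 11, 0, 0, 0], [0, 11, 0, 0, 0], [0, 11, 0, 0, 0], [0, 11, 0, 0, 0]],
  ],
)

```text
t: 7.05
eef_pos: [0.5278, 0.0585, 0.0642]
ee_rot: [0.001, 0.726, -0.687, -0.001]
contact_force: [-10.9, 2.6, 10.8]
width: 0.0089
finger_force: 49.7
```

```bash
python3 - <<'E'
from h import *
plan()
E
```

```text
t 7.05 tcp [0.5278 0.0585 0.0642] yaw 183.16 tilt [-0.0032 -0.0005] w 0.0089 F [-10.9   2.6  10.8] ff 49.7
```

Emit:
servo_tool(
  commands=[
    [[50, 0, 0, 0, 0], [50, 0, 0, 0, 0], [50, 0, 0, -20, 0], [85, 0, 0, -40, 0], [85, 0, 0, -50, 0], [85, 20, 0, -50, 0], [85, 45, 0, -30, 0], [85, 45, 0, 0, 0]],
  ],
)

```text
t: 8.05
eef_pos: [0.5382, -0.0509, 0.2569]
ee_rot: [-0.003, 0.727, -0.686, 0.002]
contact_force: [1.3, -0.2, -0.5]
width: 0.0853
finger_force: 0.0
```

Emit:
servo_tool(
  commands=[
    [[85, 45, 0, 0, 0], [85, 45, 0, 0, 0], [85, 10, 0, 0, -7], [85, 0, 0, 0, -7], [85, 0, 0, 0, 0], [85, 0, 0, 0, 0]],
  ],
)

```text
t: 8.8
eef_pos: [0.5421, -0.15, 0.2534]
ee_rot: [-0.0, 0.804, -0.594, 0.0]
contact_force: [-0.5, 0.0, 0.1]
width: 0.0851
finger_force: 0.0
```

```bash
cat >> h.py <<'E'
def wristboxes(fn=None):
    c=arm.camera('wrist'); P=cloud(c); F=c['frame'].astype(float)
    if fn: save(c,fn)
    boxtops(P,F); return c
E
python3 - <<'E'
from h import *
wristboxes('w2.png')
c=arm.camera('scene');boxtops(cloud(c),c['frame'].astype(float))
plan(([.5301,-.1645,.13],197.8))
E
```

```text
[236. 231. 152.] 2808 mean [ 0.5669 -0.2748  0.0786] rect [ 566.6 -275.3] [63.5 28.4] 16.5
[241. 171. 191.] 2444 mean [ 0.5573 -0.2364  0.0788] rect [ 557.  -236.5] [64.  28.1] 15.5
[159. 203. 170.] 2092 mean [ 0.5329 -0.165   0.0785] rect [ 532.5 -164.3] [63.8 28.2] 17.1
[194. 174. 110.] 263 mean [ 0.5668 -0.2734  0.0784] rect [ 564.7 -275.6] [68.  30.1] 16.3
[188. 113. 125.] 264 mean [ 0.5567 -0.2346  0.0786] rect [ 555.3 -236. ] [65.2 29.6] 15.9
[107. 144. 113.] 262 mean [ 0.5327 -0.1627  0.0786] rect [ 531.4 -164.3] [66.2 28.8] 17.6
t 8.9 tcp [ 0.542  -0.15    0.2534] yaw 197.13 tilt [0.0003 0.    ] w 0.0848 F [ 0.8 -0.8 -0.2] ff 0.0
 turn -0.67 shift [ 10.2  15.8 123.4] -> [ 0.5301 -0.1645  0.13  ]
```

View pics/w2.png

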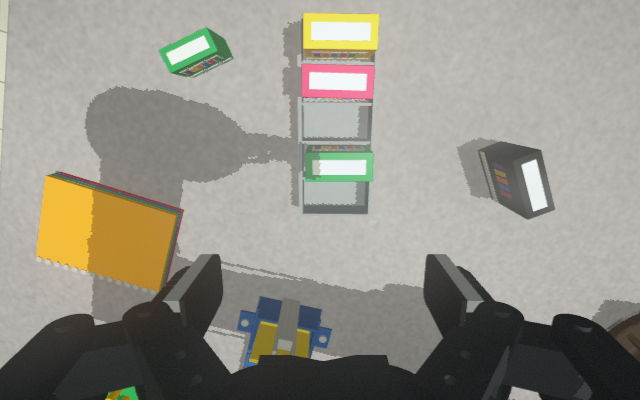

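The wrist view shows the green box at (340,163), crimson at (338,80) and yellow at (341,30). The depth readings agree with box tops at z = 78.6 mm and a 64 × 28 mm top. I'm picking green first.

Emit:
servo_tool(
  commands=[
    [[85, 5, 6, 10, 0], [85, 6, 7.3, 30, 0], [85, 0, 0, 40, 0], [85, 0, 0, 40, 0], [85, 0, 0, 30, 0], [85, 0, 0, 10, 0], [85, 0, 0, 0, 0]],
  ],
)

```text
t: 9.78
eef_pos: [0.5322, -0.165, 0.093]
ee_rot: [0.0, 0.805, -0.594, -0.0]
contact_force: [0.2, 0.3, 0.9]
width: 0.085
finger_force: 0.0
```

```bash
python3 - <<'E'
from h import *
wristboxes()
plan(([.5325,-.1645,.042],197.1))
E
```

```text
[220. 206.  94.] 3886 mean [ 0.5632 -0.2652  0.0779] rect [ 564.  -265.5] [64.3  8.6] 16.8
[241. 169. 190.] 9796 mean [ 0.5571 -0.2367  0.0788] rect [ 557.1 -236.5] [64.3 28.2] 15.5
[109. 154. 115.] 7221 mean [ 0.5331 -0.1662  0.0784] rect [ 532.6 -164.8] [64.2 28.4] 17.4
t 9.82 tcp [ 0.5329 -0.1649  0.094 ] yaw 197.2 tilt [ 0.0007 -0.0002] w 0.0853 F [ 0.4  0.1 -0.1] ff 0.0
 turn 0.1 shift [-0.5  0.2 52. ] -> [ 0.5325 -0.1645  0.042 ]
```

Emit:
servo_tool(
  commands=[
    [[85, 0, 0, 20, 0], [85, 0, 0, 20, 0], [85, 0, 0, 11, 0], [85, 0, 0, 0, 0], [50, 0, 0, 0, 0], [50, 0, 0, 0, 0], [50, 0, 0, 0, 0], [50, 0, 0, 0, 0]],
  ],
  newtons=40,
)

```text
t: 10.82
eef_pos: [0.5333, -0.1648, 0.0434]
ee_rot: [-0.0, 0.805, -0.593, 0.001]
contact_force: [-1.1, -0.3, 6.1]
width: 0.0635
finger_force: 44.9
```

Emit:
servo_tool(
  commands=[
    [[50, 0, 0, 0, 0], [50, 0, 0, -10, 0], [50, 0, 0, -20, 0], [50, 0, 0, -30, 0], [50, 0, 0, -40, 0], [50, 0, 0, -30, 7], [50, 0, 0, 0, 7], [50, 0, 0, 0, 0]],
  ],
)

```text
t: 11.82
eef_pos: [0.5321, -0.1647, 0.1729]
ee_rot: [-0.0, 0.727, -0.687, 0.0]
contact_force: [-0.3, 0.3, -1.8]
width: 0.063
finger_force: 44.3
```

```bash
python3 - <<'E'
from h import *
c=wristboxes('w3.png')
plan((tray(0,70,170),183.2),(tray(0,70,45),183.2))
E
```

```text
[244. 237. 157.] 4989 mean [ 0.5667 -0.2747  0.0786] rect [ 566.9 -275.3] [64.3 28.4] 16.4
[249. 176. 196.] 4229 mean [ 0.5568 -0.2367  0.0788] rect [ 557.1 -236.5] [64.1 28. ] 15.5
t 11.88 tcp [ 0.532  -0.1647  0.1724] yaw 183.33 tilt [-0.0003  0.0003] w 0.0633 F [-0.4  0.2 -1.3] ff 44.3
 turn 0.13 shift [-374.9   -7.6    2.4] -> [0.5187 0.2101 0.17  ]
 turn 0.0 shift [  0.   0. 125.] -> [0.5187 0.2101 0.045 ]
```

View pics/w3.png

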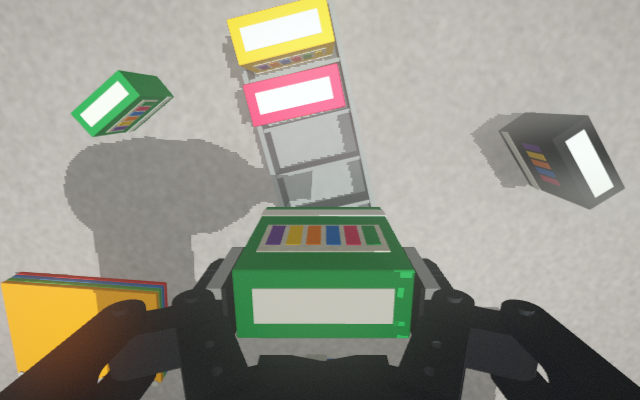

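Green is held squarely. Next I carry it to the tray at y = 70 mm.

Emit:
servo_tool(
  commands=[
    [[50, -30, -0.6, 0, 0], [50, -50, -1, 0, 0], [50, -55, -1, 0, 0], [50, -55, -1, 0, 0], [50, -55, -1, 0, 0], [50, -55, -1, 0, 0], [50, -50, -1, 0, 0], [50, -25, -1, 0, 0]],
  ],
)

```text
t: 12.88
eef_pos: [0.5185, 0.2122, 0.1717]
ee_rot: [0.001, 0.728, -0.686, -0.0]
contact_force: [0.3, -0.2, -1.0]
width: 0.0633
finger_force: 44.3
```

Emit:
servo_tool(
  commands=[
    [[50, 0, 0, 0, 0], [50, 0, 0, 0, 0]],
  ],
)

```text
t: 13.12
eef_pos: [0.5188, 0.2093, 0.1718]
ee_rot: [0.001, 0.727, -0.687, -0.0]
contact_force: [-0.3, -0.3, -1.0]
width: 0.0636
finger_force: 44.3
```

```bash
python3 - <<'E'
from h import *
np.set_printoptions(precision=4,suppress=True)
c=arm.camera('wrist');P=cloud(c);F=c['frame'].astype(float)
reg=(P[...,0]>.44)&(P[...,0]<.6)&(P[...,1]>.0)&(P[...,1]<.30)
for nm,m in [('rail',reg&(P[...,2]>.021)&(P[...,2]<.029)&(F[...,2]>1.2*F[...,0])),('bluefloor',reg&(P[...,2]>.001)&(P[...,2]<.03)&(F[...,2]>1.3*F[...,0])),('yel',reg&(P[...,2]>.06)&(F[...,0]>1.5*F[...,2])&(F[...,1]>1.3*F[...,2]))]:
    q=P[m]; print(nm,len(q),q.min(0),q.max(0),cv2.minAreaRect((q[:,:2]*1000).astype(np.float32)))
plan((tray(0,70,170),183.2),(tray(0,70,45),183.2))
E
```

```text
rail 2462 [0.4787 0.0647 0.0229] [0.5696 0.2306 0.029 ] ((524.01318359375, 147.64532470703125), (82.13250732421875, 162.32688903808594), 3.2800636291503906)
bluefloor 20770 [0.4589 0.0615 0.001 ] [0.5902 0.2373 0.0292] ((523.8446044921875, 150.33700561523438), (124.0629653930664, 171.24691772460938), 3.320051431655884)
yel 1143 [0.4947 0.0763 0.06  ] [0.5609 0.1971 0.3141] ((524.5574951171875, 137.22097778320312), (66.29917907714844, 118.6666030883789), 3.166918992996216)
t 13.18 tcp [0.5189 0.209  0.172 ] yaw 183.18 tilt [-0.0008 -0.0006] w 0.0635 F [ 0.7  0.1 -1.5] ff 44.3
 turn -0.02 shift [-1.1  0.2  2. ] -> [0.5187 0.2101 0.17  ]
 turn 0.0 shift [  0.   0. 125.] -> [0.5187 0.2101 0.045 ]
```

Emit:
servo_tool(
  commands=[
    [[50, 0, 0, 20, 0], [50, 0, 0, 30, 0], [50, 0, 0, 30, 0], [50, 0, 0, 25, 0], [50, 0, 0, 12, 0], [50, 0, 0, 6, 0], [50, 0, 0, 3, 0], [50, 0, 0, 2, 0]],
  ],
)

```text
t: 14.18
eef_pos: [0.5196, 0.2103, 0.0449]
ee_rot: [-0.001, 0.727, -0.687, 0.0]
contact_force: [0.3, -0.1, -1.5]
width: 0.0636
finger_force: 44.3
```

```bash
python3 - <<'E'
from h import *
plan()
E
```

```text
t 14.18 tcp [0.5196 0.2103 0.0449] yaw 183.2 tilt [0.001  0.0008] w 0.0636 F [ 0.3 -0.1 -1.5] ff 44.3
```

Now I set it down, release, lift, and return above the caddy.

Emit:
servo_tool(
  commands=[
    [[50, 0, 0, 1.5, 0], [50, 0, 0, 0, 0], [85, 0, 0, 0, 0], [85, 0, 0, 0, 0], [85, 0, 0, 0, 0], [85, 0, 0, -20, 0], [85, 0, 0, -50, 0], [85, 0, 0, -60, 0]],
  ],
)

```text
t: 15.18
eef_pos: [0.5184, 0.2095, 0.1732]
ee_rot: [0.001, 0.727, -0.687, -0.0]
contact_force: [1.3, 0.6, 0.6]
width: 0.0853
finger_force: 0.0
```

Emit:
servo_tool(
  commands=[
    [[85, 40, 0, -20, 0], [85, 60, 0, 0, 0], [85, 60, 0, 0, 0], [85, 60, 0, 0, 0], [85, 60, 0, 0, 0], [85, 60, 0, 0, -6], [85, 40, 0, 0, -7], [85, 0, 0, 0, 0]],
  ],
)

```text
t: 16.18
eef_pos: [0.5442, -0.1714, 0.1923]
ee_rot: [0.0, 0.799, -0.601, -0.0]
contact_force: [-0.9, 1.9, -0.7]
width: 0.0849
finger_force: 0.0
```

```bash
python3 - <<'E'
from h import *
wristboxes()
plan(([.557,-.2367,.1],195.6),([.557,-.2367,.042],195.6))
E
```

```text
[236. 231. 154.] 4129 mean [ 0.5668 -0.275   0.0787] rect [ 566.8 -275.1] [64. 28.] 16.1
[239. 170. 189.] 3520 mean [ 0.5571 -0.2366  0.0788] rect [ 556.9 -236.4] [63.8 28.1] 15.3
t 16.23 tcp [ 0.5441 -0.1701  0.1923] yaw 196.0 tilt [-0.0007  0.0001] w 0.0848 F [-0.6  0.5  0. ] ff 0.0
 turn 0.4 shift [67.6  5.5 92.3] -> [ 0.557  -0.2367  0.1   ]
 turn 0.0 shift [ 0.  0. 58.] -> [ 0.557  -0.2367  0.042 ]
```

Emit:
servo_tool(
  commands=[
    [[85, 33, 3, 10, 0.4], [85, 34.5, 2.5, 20, 0], [85, 0, 0, 40, 0], [85, 0, 0, 22, 0], [85, 0, 0, 0, 0]],
  ],
)

```text
t: 16.85
eef_pos: [0.5566, -0.2341, 0.0991]
ee_rot: [0.001, 0.798, -0.603, -0.002]
contact_force: [-0.7, -0.0, -0.1]
width: 0.0849
finger_force: 0.0
```

```bash
python3 - <<'E'
from h import *
wristboxes()
plan(([.557,-.2365,.042],195.5))
E
```

```text
[238. 231. 156.] 7806 mean [ 0.567  -0.2761  0.0787] rect [ 566.6 -275.4] [64.3 28.4] 16.3
[183. 120. 126.] 6894 mean [ 0.5575 -0.2382  0.0784] rect [ 557.1 -236.7] [64.2 29.2] 15.4
t 16.9 tcp [ 0.5577 -0.2344  0.1007] yaw 195.83 tilt [-0.0012 -0.0001] w 0.0852 F [1.  0.2 1.3] ff 0.0
 turn 0.33 shift [ 1.8  1.2 58.7] -> [ 0.557  -0.2365  0.042 ]
```

Emit:
servo_tool(
  commands=[
    [[85, 1.8, 1.2, 20, 0.3], [85, 0, 0, 25, 0], [85, 0, 0, 12.5, 0], [85, 0, 0, 0, 0], [50, 0, 0, 0, 0], [50, 0, 0, 0, 0], [50, 0, 0, 0, 0], [50, 0, 0, 0, 0]],
  ],
  newtons=40,
)

```text
t: 17.9
eef_pos: [0.558, -0.2375, 0.0447]
ee_rot: [-0.0, 0.796, -0.605, 0.001]
contact_force: [-0.7, 1.2, 6.7]
width: 0.0633
finger_force: 45.7
```

Emit:
servo_tool(
  commands=[
    [[50, 0, 0, 0, 0], [50, 0, 0, -10, 0], [50, 0, 0, -20, 0], [50, 0, 0, -30, 0], [50, 0, 0, -40, 0], [50, 0, 0, -30, 6], [50, 0, 0, 0, 6.3], [50, 0, 0, 0, 0]],
  ],
)

```text
t: 18.9
eef_pos: [0.5569, -0.2373, 0.174]
ee_rot: [-0.0, 0.727, -0.687, 0.0]
contact_force: [0.2, 0.3, -1.8]
width: 0.0637
finger_force: 45.0
```

```bash
sed -i 's/TC=np.array(\[.5226/TC=np.array([.5230/' h.py; python3 - <<'E'
from h import *
plan((tray(0,35,170),183.2),(tray(0,35,45),183.2))
c=arm.camera('scene'); P=cloud(c); m=(P[...,2]>.070)&(P[...,2]<.088)&(abs(P[...,0]-.52)<.06)&(P[...,1]>.14)&(P[...,1]<.3)&(c['frame'][...,1]>1.15*c['frame'][...,0].astype(float))
q=P[m];print(len(q),cv2.minAreaRect((q[:,:2]*1000).astype(np.float32)),q.mean(0))
E
```

```text
t 18.9 tcp [ 0.5569 -0.2373  0.174 ] yaw 183.22 tilt [0.0008 0.0002] w 0.0637 F [ 0.2  0.3 -1.8] ff 45.0
 turn 0.02 shift [-413.8   12.8    4. ] -> [0.521  0.1751 0.17  ]
 turn 0.0 shift [  0.   0. 125.] -> [0.521  0.1751 0.045 ]
239 ((519.2393798828125, 218.51312255859375), (69.51213836669922, 43.14319610595703), 4.0250630378723145) [0.52228811 0.21591425 0.07769029]
```

Emit:
servo_tool(
  commands=[
    [[50, -40, 2.8, 0, 0], [50, -56, 2, 0, 0], [50, -58, 2, 0, 0], [50, -58, 2, 0, 0], [50, -58, 2, 0, 0], [50, -58, 2, 0, 0], [50, -55, 0, 0, 0], [50, -31, 0, 0, 0]],
  ],
)

```text
t: 19.95
eef_pos: [0.5206, 0.1776, 0.1729]
ee_rot: [0.0, 0.728, -0.685, -0.0]
contact_force: [0.1, -0.6, -0.4]
width: 0.0631
finger_force: 45.0
```

Emit:
servo_tool(
  commands=[
    [[50, 0, 0, 10, 0], [50, 0, 0, 20, 0], [50, 0, 0, 20, 0]],
  ],
)

```text
t: 20.32
eef_pos: [0.5208, 0.1745, 0.1221]
ee_rot: [0.001, 0.727, -0.687, -0.0]
contact_force: [-0.1, 0.5, -2.2]
width: 0.0634
finger_force: 45.0
```

```bash
python3 - <<'E'
from h import *
plan((tray(0,35,46),183.2))
E
```

```text
t 20.32 tcp [0.5208 0.1745 0.1221] yaw 183.28 tilt [-0.001  -0.0006] w 0.0634 F [-0.1  0.5 -2.2] ff 45.0
 turn 0.08 shift [-0.6 -0.3 76.1] -> [0.521  0.1751 0.046 ]
```

Emit:
servo_tool(
  commands=[
    [[50, 0, 0, 25, 0], [50, 0, 0, 25, 0], [50, 0, 0, 14, 0], [50, 0, 0, 8, 0], [50, 0, 0, 4, 0], [50, 0, 0, 0, 0], [85, 0, 0, 0, 0], [85, 0, 0, 0, 0]],
  ],
)

```text
t: 21.32
eef_pos: [0.5216, 0.1756, 0.0479]
ee_rot: [-0.001, 0.727, -0.687, 0.0]
contact_force: [-0.4, -0.2, -0.3]
width: 0.0851
finger_force: 0.0
```

Emit:
servo_tool(
  commands=[
    [[85, 0, 0, 0, 0], [85, 0, 0, -20, 0], [85, 0, 0, -50, 0], [85, 0, 0, -60, 0], [85, 40, 0, -10, 0], [85, 60, 0, 0, 0], [85, 60, 0, 0, 0], [85, 60, 0, 0, 0]],
  ],
)

```text
t: 22.32
eef_pos: [0.5334, -0.046, 0.1878]
ee_rot: [-0.0, 0.727, -0.687, 0.0]
contact_force: [1.0, 0.4, -0.3]
width: 0.0851
finger_force: 0.0
```

Emit:
servo_tool(
  commands=[
    [[85, 60, -2, 0, 0], [85, 60, -2, 0, -6], [85, 30, -2, 0, -7], [85, 0, 0, 0, 0]],
  ],
)

```text
t: 22.82
eef_pos: [0.5508, -0.1953, 0.187]
ee_rot: [0.0, 0.799, -0.601, -0.0]
contact_force: [-0.6, 1.1, -0.2]
width: 0.0852
finger_force: 0.0
```

```bash
python3 - <<'E'
from h import *
wristboxes('w4.png')
plan(([.5667,-.2753,.1],196.2),([.5667,-.2753,.042],196.2))
E
```

```text
[237. 233. 152.] 3851 mean [ 0.567  -0.2755  0.0788] rect [ 566.8 -275.4] [64.2 27.9] 16.7
t 22.88 tcp [ 0.5507 -0.1942  0.187 ] yaw 196.02 tilt [-0.0005  0.0001] w 0.0848 F [-0.9  0.3 -0.2] ff 0.0
 turn -0.18 shift [82.4  7.2 87. ] -> [ 0.5667 -0.2753  0.1   ]
 turn 0.0 shift [ 0.  0. 58.] -> [ 0.5667 -0.2753  0.042 ]
```

Emit:
servo_tool(
  commands=[
    [[85, 30, 3, 0, 0], [85, 40, 4.2, 20, 0], [85, 12.4, 0, 40, 0], [85, 0, 0, 25, 0], [85, 0, 0, 0, 0]],
  ],
)

```text
t: 23.5
eef_pos: [0.5657, -0.2731, 0.1004]
ee_rot: [0.001, 0.8, -0.601, -0.002]
contact_force: [0.3, -0.2, 0.6]
width: 0.0847
finger_force: 0.0
```

```bash
python3 - <<'E'
from h import *
wristboxes()
plan(([.5667,-.2754,.042],196.4))
E
```

```text
[189. 170. 100.] 6764 mean [ 0.5674 -0.2771  0.0784] rect [ 566.8 -275.5] [64.3 28.9] 16.4
t 23.55 tcp [ 0.5669 -0.2735  0.1022] yaw 196.22 tilt [-0.0014  0.    ] w 0.0846 F [-0.1  1.2 -0.2] ff 0.0
 turn -0.18 shift [ 1.8  0.7 60.2] -> [ 0.5667 -0.2754  0.042 ]
```

Emit:
servo_tool(
  commands=[
    [[85, 1.8, 0.7, 20, -0.2], [85, 0, 0, 25, 0], [85, 0, 0, 14, 0], [85, 0, 0, 0, 0], [50, 0, 0, 0, 0], [50, 0, 0, 0, 0], [50, 0, 0, 0, 0], [50, 0, 0, 0, 0]],
  ],
  newtons=40,
)

```text
t: 24.55
eef_pos: [0.5679, -0.2766, 0.0448]
ee_rot: [-0.0, 0.801, -0.599, 0.001]
contact_force: [0.3, 1.5, 5.8]
width: 0.0631
finger_force: 45.1
```

Emit:
servo_tool(
  commands=[
    [[50, 0, 0, 0, 0], [50, 0, 0, -10, 0], [50, 0, 0, -20, 0], [50, 0, 0, -30, 0], [50, 0, 0, -40, 0], [50, 0, 0, -30, 6], [50, 0, 0, 0, 7.2], [50, 0, 0, 0, 0]],
  ],
)

```text
t: 25.55
eef_pos: [0.5666, -0.2762, 0.1739]
ee_rot: [-0.0, 0.727, -0.687, 0.0]
contact_force: [-0.3, 0.5, -1.8]
width: 0.0635
finger_force: 44.4
```

```bash
python3 - <<'E'
from h import *
plan((tray(0,-1,170),183.2),(tray(0,-1,45),183.2))
E
```

```text
t 25.55 tcp [ 0.5666 -0.2762  0.1739] yaw 183.22 tilt [0.0006 0.0002] w 0.0635 F [-0.3  0.5 -1.8] ff 44.4
 turn 0.02 shift [-417.2   20.3    3.9] -> [0.5231 0.1392 0.17  ]
 turn 0.0 shift [  0.   0. 125.] -> [0.5231 0.1392 0.045 ]
```

Emit:
servo_tool(
  commands=[
    [[50, -40, 4, 0, 0], [50, -56, 4, 0, 0], [50, -58, 3, 0, 0], [50, -58, 3, 0, 0], [50, -58, 3, 0, 0], [50, -58, 3, 0, 0], [50, -55, 0, 0, 0], [50, -34, 0, 0, 0]],
  ],
)

```text
t: 26.55
eef_pos: [0.5229, 0.1411, 0.1731]
ee_rot: [0.0, 0.728, -0.685, -0.0]
contact_force: [-0.3, 0.6, -0.7]
width: 0.0631
finger_force: 44.4
```

Emit:
servo_tool(
  commands=[
    [[50, 0, 0, 10, 0], [50, 0, 0, 20, 0], [50, 0, 0, 20, 0]],
  ],
)

```text
t: 26.92
eef_pos: [0.5231, 0.1381, 0.1222]
ee_rot: [0.001, 0.727, -0.686, -0.0]
contact_force: [-0.1, -0.5, -1.4]
width: 0.0635
finger_force: 44.4
```

```bash
python3 - <<'E'
from h import *
plan((tray(0,-1,46),183.2))
E
```

```text
t 26.93 tcp [0.5231 0.1381 0.1222] yaw 183.31 tilt [-0.001  -0.0005] w 0.0635 F [-0.1 -0.5 -1.4] ff 44.4
 turn 0.11 shift [-1.1 -0.  76.2] -> [0.5231 0.1392 0.046 ]
```

Emit:
servo_tool(
  commands=[
    [[50, 0, 0, 25, 0], [50, 0, 0, 25, 0], [50, 0, 0, 14, 0], [50, 0, 0, 9, 0], [50, 0, 0, 5, 0], [50, 0, 0, 0, 0], [85, 0, 0, 0, 0], [85, 0, 0, 0, 0]],
  ],
)

```text
t: 27.92
eef_pos: [0.524, 0.1392, 0.0459]
ee_rot: [-0.001, 0.727, -0.687, 0.0]
contact_force: [-0.8, 0.1, 0.3]
width: 0.0849
finger_force: 0.0
```

Emit:
servo_tool(
  commands=[
    [[85, 0, 0, 0, 0], [85, 0, 0, -20, 0], [85, 0, 0, -50, 0], [85, 0, 0, -60, 0], [85, 35, 0, -10, 0], [85, 40, 0, 0, 0], [85, 0, 0, 0, 0], [60, 0, 0, 0, 0]],
  ],
)

```text
t: 28.92
eef_pos: [0.5278, 0.064, 0.1854]
ee_rot: [-0.0, 0.726, -0.687, 0.0]
contact_force: [0.2, -0.3, -0.7]
width: 0.0696
finger_force: 0.0
```

```bash
python3 - <<'E'
from h import *
np.set_printoptions(precision=4,suppress=True)
c=arm.camera('scene'); save(c,'s5.png'); cv2.imwrite('pics/s5c.png',cv2.resize(cv2.imread('pics/s5.png')[130:280,180:440],None,fx=3,fy=3,interpolation=cv2.INTER_CUBIC))
w=arm.camera('wrist'); P=cloud(w);F=w['frame'].astype(float)
m=(P[...,2]>.080)&(P[...,2]<.088)&(F[...,0]>1.5*F[...,2])&(F[...,1]>1.3*F[...,2])&(abs(P[...,0]-.52)<.06)&(P[...,1]>0)
q=P[m]; print(len(q),cv2.minAreaRect((q[:,:2]*1000).astype(np.float32)) if len(q)>5 else '')
plan((tray(0,-85,150),183.2),(tray(0,-85,62),183.2))
E
```

```text
427 ((536.4561157226562, 107.2780990600586), (58.01596450805664, 104.4062728881836), 18.78223991394043)
t 29.02 tcp [0.5278 0.0645 0.1852] yaw 183.22 tilt [-0.0001 -0.    ] w 0.06 F [ 0.3  0.2 -0.1] ff 0.0
 turn 0.02 shift [ 9.2  0.6 35.2] -> [0.5277 0.0553 0.15  ]
 turn 0.0 shift [ 0.  0. 88.] -> [0.5277 0.0553 0.062 ]
```

View pics/s5c.png

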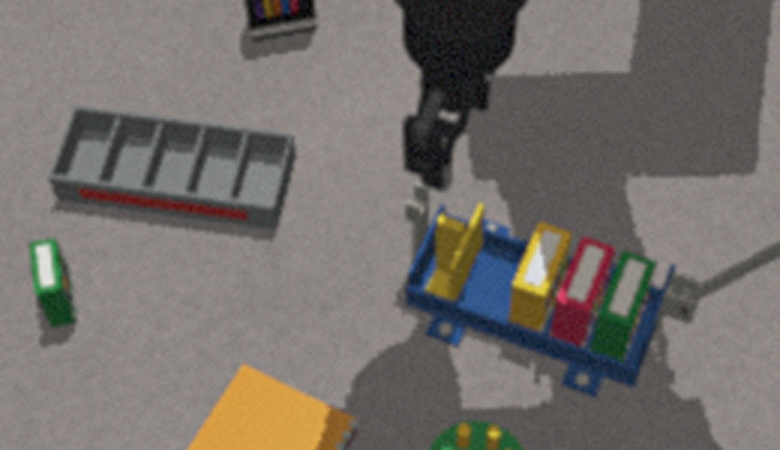

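All three boxes stand in the tray: yellow at (540,275), crimson at (583,290) and green at (625,305) in the crop. The caddy is empty. Next I grip the stop and push it up.

Emit:
servo_tool(
  commands=[
    [[50, 6, 0.2, 20, 0], [50, 0, 0, 40, 0], [50, 0, 0, 40, 0], [50, 0, 0, 21, 0], [50, 0, 0, 0, 0], [0, 0, 0, 0, 0], [0, 0, 0, 0, 0], [0, 0, 0, 0, 0]],
  ],
  newtons=60,
)

```text
t: 30.02
eef_pos: [0.5277, 0.0581, 0.0656]
ee_rot: [-0.0, 0.727, -0.687, -0.0]
contact_force: [-5.7, 1.3, 7.6]
width: 0.0087
finger_force: 59.2
```

Emit:
servo_tool(
  commands=[
    [[0, 0, 0, 0, 0], [0, -4, 0, 0, 0], [0, -8, 0, 0, 0], [0, -8, 0, 0, 0], [0, -8, 0, 0, 0], [0, -8, 0, 0, 0], [0, -8, 0, 0, 0], [0, -8, 0, 0, 0]],
  ],
)

```text
t: 31.02
eef_pos: [0.5247, 0.1097, 0.0656]
ee_rot: [0.0, 0.727, -0.687, 0.0]
contact_force: [-3.4, -2.2, 7.8]
width: 0.0087
finger_force: 59.1
```

Emit:
servo_tool(
  commands=[
    [[0, -4, 0, 0, 0], [0, -4, 0, 0, 0], [0, -3, 0, 0, 0], [0, -2, 0, 0, 0]],
  ],
)

```text
t: 31.52
eef_pos: [0.524, 0.1223, 0.0656]
ee_rot: [0.0, 0.727, -0.687, 0.0]
contact_force: [-3.1, -4.2, 7.4]
width: 0.0084
finger_force: 59.1
```

```bash
python3 - <<'E'
from h import *
plan((tray(0,97-84-19,64),183.2))
E
```

```text
t 31.52 tcp [0.524  0.1223 0.0656] yaw 183.2 tilt [ 0.     -0.0006] w 0.0084 F [-3.1 -4.2  7.4] ff 59.1
 turn -0.0 shift [-11.9  -0.    1.6] -> [0.5233 0.1342 0.064 ]
```

Emit:
servo_tool(
  commands=[
    [[0, -2, 0, 0, 0], [0, -2, 0, 0, 0], [0, -1, 0, 0, 0], [0, -1, 0, 0, 0]],
  ],
)

```text
t: 32.02
eef_pos: [0.5236, 0.1281, 0.0656]
ee_rot: [0.0, 0.727, -0.687, 0.0]
contact_force: [-3.7, -4.5, 7.2]
width: 0.0086
finger_force: 59.2
```

Emit:
servo_tool(
  commands=[
    [[0, -1, 0, 0, 0], [0, -1, 0, 0, 0]],
  ],
)

```text
t: 32.28
eef_pos: [0.5235, 0.1301, 0.0656]
ee_rot: [0.0, 0.727, -0.687, 0.0]
contact_force: [-4.0, -4.2, 7.8]
width: 0.0085
finger_force: 59.2
```

Emit:
servo_tool(
  commands=[
    [[0, -1, 0, 0, 0], [0, -1, 0, 0, 0]],
  ],
)

```text
t: 32.52
eef_pos: [0.5234, 0.1321, 0.0656]
ee_rot: [0.0, 0.727, -0.687, 0.0]
contact_force: [-3.8, -5.1, 7.6]
width: 0.0087
finger_force: 59.2
```

Emit:
servo_tool(
  commands=[
    [[0, -0.7, 0, 0, 0], [0, -0.7, 0, 0, 0]],
  ],
)

```text
t: 32.78
eef_pos: [0.5233, 0.1325, 0.0656]
ee_rot: [0.001, 0.727, -0.687, 0.001]
contact_force: [-0.2, -11.8, 6.7]
width: 0.0086
finger_force: 59.2
```

Emit:
servo_tool(
  commands=[
    [[0, -0.6, 0, 0, 0], [0, -0.6, 0, 0, 0]],
  ],
)

```text
t: 33.02
eef_pos: [0.5233, 0.1326, 0.0656]
ee_rot: [0.002, 0.727, -0.687, 0.001]
contact_force: [2.2, -17.3, 7.5]
width: 0.0087
finger_force: 59.2
```

```bash
python3 - <<'E'
from h import *
np.set_printoptions(precision=4,suppress=True)
plan()
for n in ['scene','side']:
    c=arm.camera(n); save(c,n+'6.png')
    cv2.imwrite(f'pics/{n}6c.png',cv2.resize(cv2.imread(f'pics/{n}6.png')[(180,200)[n=='side']:(270,350)[n=='side'],(300,240)[n=='side']:(430,370)[n=='side']],None,fx=4,fy=4,interpolation=cv2.INTER_CUBIC))
a,b=cv2.imread('pics/scene6c.png'),cv2.imread('pics/side6c.png'); h=max(a.shape[0],b.shape[0]); a=cv2.copyMakeBorder(a,0,h-a.shape[0],0,0,0);b=cv2.copyMakeBorder(b,0,h-b.shape[0],0,0,0)
o=np.hstack([a,b]); f=min(800/o.shape[1],600/o.shape[0],1); cv2.imwrite('pics/both6.png',cv2.resize(o,None,fx=f,fy=f))
E
```

```text
t 33.02 tcp [0.5233 0.1326 0.0656] yaw 183.2 tilt [-0.0008 -0.0036] w 0.0087 F [  2.2 -17.3   7.5] ff 59.2
```

View pics/both6.png

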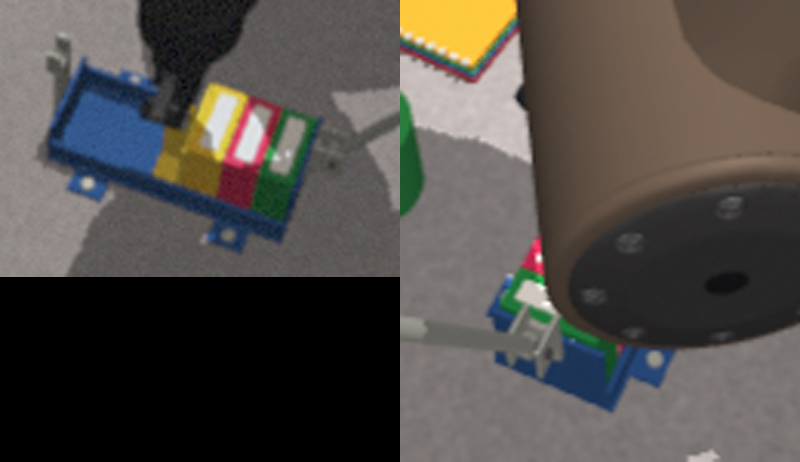

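The row is closed up and upright. The push force jumped from 5 N to 17 N at the expected 84 mm, so it's snug. Next I ease off, release, and rise to the bar knob.

Emit:
servo_tool(
  commands=[
    [[0, 1.2, 0, 0, 0], [0, 0, 0, 0, 0], [40, 0, 0, 0, 0], [60, 0, 0, 0, 0], [60, 0, 0, 0, 0], [60, 0, 0, -20, 0], [60, 0, 0, -50, 0], [60, 0, 0, -60, 0]],
  ],
)

```text
t: 34.12
eef_pos: [0.523, 0.1341, 0.1948]
ee_rot: [0.001, 0.727, -0.687, -0.0]
contact_force: [0.8, 0.8, -0.4]
width: 0.06
finger_force: 0.0
```

Emit:
servo_tool(
  commands=[
    [[60, 0, 0, -60, 0], [60, 0, 0, -60, 0], [60, 0, 0, -60, 0], [60, 0, 0, -30, 0], [60, -20, 0, 0, 0], [60, -30, 0, 0, 0], [60, -10, 0, 0, 0], [60, 0, 0, 0, 0]],
  ],
)

```text
t: 35.12
eef_pos: [0.5201, 0.1949, 0.4033]
ee_rot: [0.001, 0.727, -0.687, -0.0]
contact_force: [-0.5, -0.9, -0.2]
width: 0.0598
finger_force: 0.0
```

```bash
python3 - <<'E'
from h import *
np.set_printoptions(precision=4,suppress=True)
plan(([.5085,.3635,.395],183.2),([.5085,.3635,.305],183.2))
for n in ['wrist','scene','side']:
    c=arm.camera(n); P=cloud(c);F=c['frame'].astype(float)
    if n=='wrist': save(c,'w7.png')
    for l in ['bar_knob','stop_face','stop_grip']: print(n,l,[(round(d['conf'],2),cam2w(c,d['xyz']).round(4).tolist()) for d in arm.mark_of(n,l)[:2]])
    red=(F[...,0]>1.8*F[...,1])&(P[...,1]>.3)&(P[...,1]<.42)&(P[...,2]>.2)&(P[...,2]<.37)&(abs(P[...,0]-.51)<.06); q=P[red]
    if len(q)>5: print(' knob',q.mean(0),q.min(0),q.max(0),len(q))
E
```

```text
t 35.12 tcp [0.5201 0.1949 0.4033] yaw 183.28 tilt [-0.0014 -0.001 ] w 0.0598 F [-0.5 -0.9 -0.2] ff 0.0
 turn 0.08 shift [-169.     2.1    8.3] -> [0.5085 0.3635 0.395 ]
 turn 0.0 shift [ 0.  0. 90.] -> [0.5085 0.3635 0.305 ]
wrist bar_knob []
wrist stop_face [(0.94, [0.5202, 0.1508, 0.0354])]
wrist stop_grip [(0.57, [0.5231, 0.1341, 0.0788])]
scene bar_knob [(0.69, [0.5087, 0.3622, 0.3225])]
scene stop_face [(0.78, [0.5167, 0.1535, 0.0389]), (0.69, [0.5221, 0.1398, -0.0005])]
scene stop_grip [(0.57, [0.5236, 0.1404, 0.0768])]
 knob [0.5131 0.3658 0.3286] [0.5027 0.3561 0.3136] [0.5171 0.3764 0.3385] 99
side bar_knob [(0.75, [0.5096, 0.3671, 0.3204])]
side stop_face [(0.66, [0.5249, 0.1516, 0.0445])]
side stop_grip [(0.72, [0.5107, 0.3648, 0.3219]), (0.5, [0.5201, 0.1306, 0.0783])]
 knob [0.5065 0.37   0.3318] [0.5013 0.3583 0.3133] [0.5167 0.3786 0.3402] 242
```

View pics/w7.png

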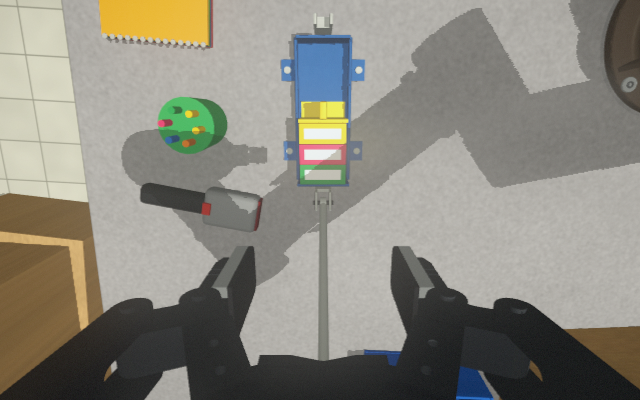

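The wrist view shows the row tight against the wall, with yellow, crimson and green at rows 133, 155 and 175. The bar is centred between the fingers at column 322. Next I go over the knob and pinch it.

Emit:
servo_tool(
  commands=[
    [[60, -25, 0.2, 0, 0], [60, -45, 0.2, 0, 0], [60, -50, 0.4, 0, 0], [60, -50, 0, 0, 0], [60, 0, 0, 20, 0], [60, 0, 0, 40, 0], [60, 0, 0, 38, 0], [60, 0, 0, 0, 0]],
  ],
)

```text
t: 36.72
eef_pos: [0.5087, 0.3639, 0.3032]
ee_rot: [0.003, 0.727, -0.687, -0.0]
contact_force: [0.5, 1.1, 1.0]
width: 0.06
finger_force: 0.0
```

```bash
python3 - <<'E'
from h import *
plan(([.5098,.3645,.304],183.2))
E
```

```text
t 36.73 tcp [0.5087 0.3639 0.3032] yaw 183.22 tilt [-0.0042 -0.0043] w 0.06 F [0.5 1.1 1. ] ff 0.0
 turn 0.02 shift [-0.6 -1.2 -0.8] -> [0.5098 0.3645 0.304 ]
```

Emit:
servo_tool(
  commands=[
    [[0, 0, -1.2, 0, 0], [0, 0, 0, 0, 0], [0, 0, 0, 0, 0], [0, 0, 0, 0, 0], [0, 0, 0, 0, 0], [0, 0, 0, 0, 0]],
  ],
  newtons=30,
)

```text
t: 37.48
eef_pos: [0.5101, 0.3649, 0.3081]
ee_rot: [-0.001, 0.727, -0.687, -0.001]
contact_force: [-8.9, 1.2, 6.5]
width: 0.0151
finger_force: 29.5
```

```bash
python3 - <<'E'
from h import *
plan()
a=np.linspace(2.003,0,33); y=-253*np.cos(a); z=253*np.sin(a)
for i,(u,v) in enumerate(zip(np.diff(y),np.diff(z))): print(i,round(a[i+1],3),round(-u,1),round(-v,1))
E
```

```text
t 37.48 tcp [0.5101 0.3649 0.3081] yaw 183.23 tilt [-0.0005  0.0026] w 0.0151 F [-8.9  1.2  6.5] ff 29.5
0 1.94 14.6 -6.2
1 1.878 14.9 -5.3
2 1.815 15.2 -4.3
3 1.753 15.5 -3.3
4 1.69 15.7 -2.4
5 1.627 15.8 -1.4
6 1.565 15.8 -0.4
7 1.502 15.8 0.6
8 1.44 15.8 1.6
9 1.377 15.6 2.6
10 1.314 15.4 3.5
11 1.252 15.2 4.5
12 1.189 14.9 5.4
13 1.127 14.5 6.4
14 1.064 14.1 7.2
15 1.002 13.6 8.1
16 0.939 13.1 8.9
17 0.876 12.5 9.7
18 0.814 11.8 10.5
19 0.751 11.2 11.2
20 0.689 10.4 11.9
21 0.626 9.7 12.5
22 0.563 8.9 13.1
23 0.501 8.0 13.6
24 0.438 7.2 14.1
25 0.376 6.3 14.5
26 0.313 5.3 14.9
27 0.25 4.4 15.2
28 0.188 3.4 15.5
29 0.125 2.5 15.6
30 0.063 1.5 15.8
31 0.0 0.5 15.8
```

Emit:
servo_tool(
  commands=[
    [[0, 14.6, 0.4, -6.2, 0], [0, 14.9, 0.4, -5.3, 0], [0, 15.2, 0, -4.3, 0], [0, 15.5, 0, -3.3, 0], [0, 15.7, 0, -2.4, 0], [0, 15.8, 0, -1.4, 0], [0, 15.8, 0, -0.4, 0], [0, 15.8, 0, 0.6, 0]],
  ],
)

```text
t: 38.48
eef_pos: [0.5172, 0.2408, 0.3312]
ee_rot: [-0.002, 0.727, -0.687, -0.0]
contact_force: [-5.0, 1.1, 5.2]
width: 0.0148
finger_force: 30.3
```

```bash
cat >> h.py <<'E'
def knob():
    s,M,yaw=state(); p=np.array(s['eef_pos'])+[0,0,.019]; d=p[:2]-TC; c,q=np.cos(TY),np.sin(TY)
    t=np.array([c*d[0]+q*d[1],-q*d[0]+c*d[1]])*1e3; y,z=t[1]-119,p[2]*1e3-94
    print('tray xy',t.round(1),'z',round(p[2]*1e3,1),'R',round(np.hypot(y,z),1),'a',round(np.arctan2(z,-y),3))
E
python3 - <<'E'
from h import *
knob()
E
```

```text
t 38.48 tcp [0.5172 0.2408 0.3312] yaw 183.21 tilt [0.0017 0.0025] w 0.0148 F [-5.   1.1  5.2] ff 30.3
tray xy [ -0.2 100.7] z 350.2 R 256.9 a 1.5
```

Tracking well at a = 1.50, so I continue.

Emit:
servo_tool(
  commands=[
    [[0, 15.8, 0, 1.6, 0], [0, 15.6, 0, 2.6, 0], [0, 15.4, 0, 3.5, 0], [0, 15.2, 0, 4.5, 0], [0, 14.9, 0, 5.4, 0], [0, 14.5, 0, 6.4, 0], [0, 14.1, 0, 7.2, 0], [0, 13.6, 0, 8.1, 0]],
  ],
)

```text
t: 39.48
eef_pos: [0.5241, 0.1205, 0.292]
ee_rot: [-0.001, 0.726, -0.687, 0.001]
contact_force: [-4.1, -2.7, 7.6]
width: 0.0147
finger_force: 31.2
```

Emit:
servo_tool(
  commands=[
    [[0, 13.1, 0, 8.9, 0], [0, 12.5, 0, 9.7, 0], [0, 11.8, 0, 10.5, 0], [0, 11.2, 0, 11.2, 0], [0, 10.4, 0, 11.9, 0], [0, 9.7, 0, 12.5, 0], [0, 8.9, 0, 13.1, 0], [0, 8, 0, 13.6, 0]],
  ],
)

```text
t: 40.48
eef_pos: [0.529, 0.0341, 0.1999]
ee_rot: [0.0, 0.726, -0.687, 0.001]
contact_force: [-0.9, -8.2, 6.1]
width: 0.0148
finger_force: 30.1
```

```bash
python3 - <<'E'
from h import *
knob()
E
```

```text
t 40.48 tcp [0.529  0.0341 0.1999] yaw 183.17 tilt [ 0.0013 -0.0024] w 0.0148 F [-0.9 -8.2  6.1] ff 30.1
tray xy [ 1.000e-01 -1.063e+02] z 218.9 R 257.6 a 0.506
```

Emit:
servo_tool(
  commands=[
    [[0, 6.2, 0, 14.1, 0], [0, 5.8, 0, 14.5, 0], [0, 5, 0, 14.9, 0], [0, 4.4, 0, 15.2, 0], [0, 3.4, 0, 15.5, 0]],
  ],
)

```text
t: 41.1
eef_pos: [0.5304, 0.0088, 0.1252]
ee_rot: [0.001, 0.726, -0.687, 0.001]
contact_force: [-0.2, -12.0, 3.3]
width: 0.0149
finger_force: 32.6
```

```bash
python3 - <<'E'
from h import *
knob()
E
```

```text
t 41.1 tcp [0.5304 0.0088 0.1252] yaw 183.17 tilt [ 0.0006 -0.0032] w 0.0149 F [ -0.2 -12.    3.3] ff 32.6
tray xy [   0.  -131.6] z 144.2 R 255.6 a 0.198
```

Emit:
servo_tool(
  commands=[
    [[0, 4, 0, 15.6, 0], [0, 2.5, 0, 15.8, 0], [0, 1, 0, 12, 0], [0, 0, 0, 5, 0], [0, 0, 0, 2, 0], [0, 0, 0, 0, 0]],
  ],
)

```text
t: 41.85
eef_pos: [0.5307, 0.0037, 0.0735]
ee_rot: [0.0, 0.727, -0.687, 0.0]
contact_force: [1.0, -7.7, -1.1]
width: 0.015
finger_force: 32.9
```

```bash
python3 - <<'E'
from h import *
knob()
E
```

```text
t 41.85 tcp [0.5307 0.0037 0.0735] yaw 183.21 tilt [-0.0003 -0.0009] w 0.015 F [ 1.  -7.7 -1.1] ff 32.9
tray xy [ 1.000e-01 -1.367e+02] z 92.5 R 255.7 a -0.006
```

Emit:
servo_tool(
  commands=[
    [[0, 0.5, 0, 1.5, 0], [0, 0, 0, 0, 0]],
  ],
)

```text
t: 42.1
eef_pos: [0.5307, 0.0037, 0.0721]
ee_rot: [-0.0, 0.727, -0.687, 0.0]
contact_force: [0.1, -4.4, -1.8]
width: 0.0146
finger_force: 32.9
```

Emit:
servo_tool(
  commands=[
    [[0, 0.5, 0, 1.5, 0], [0, 0, 0, 0, 0]],
  ],
)

```text
t: 42.35
eef_pos: [0.5308, 0.0037, 0.071]
ee_rot: [-0.0, 0.727, -0.687, -0.0]
contact_force: [-2.4, -1.3, 4.3]
width: 0.0148
finger_force: 33.3
```

Emit:
servo_tool(
  commands=[
    [[0, 0, 0, 1.5, 0], [0, 0, 0, 0, 0]],
  ],
)

```text
t: 42.6
eef_pos: [0.5309, 0.0036, 0.0707]
ee_rot: [-0.0, 0.727, -0.687, 0.0]
contact_force: [-7.0, 0.2, 17.6]
width: 0.0147
finger_force: 34.5
```

The bar is on a hard stop: 17.6 N upward, with no further travel. I release and retreat.

Emit:
servo_tool(
  commands=[
    [[0, 0, 0, -0.8, 0], [60, 0, 0, 0, 0], [60, 0, 0, 0, 0], [60, 0, 0, 0, 0], [60, 0, 0, -20, 0], [60, 0, 0, -50, 0], [60, 0, 0, -60, 0], [60, 20, 0, -40, 0]],
  ],
)

```text
t: 43.6
eef_pos: [0.5325, -0.0162, 0.2429]
ee_rot: [-0.001, 0.727, -0.687, 0.001]
contact_force: [-0.2, 0.6, 0.4]
width: 0.06
finger_force: 0.0
```

Emit:
servo_tool(
  commands=[
    [[60, 40, 0, 0, 0], [60, 40, 0, 0, 0], [60, 0, 0, 0, 0], [60, 0, 0, 0, 0]],
  ],
)

```text
t: 44.1
eef_pos: [0.5361, -0.0966, 0.2397]
ee_rot: [0.0, 0.726, -0.687, -0.0]
contact_force: [0.4, 0.4, 0.8]
width: 0.0599
finger_force: 0.0
```

```bash
python3 - <<'E'
from h import *
np.set_printoptions(precision=4,suppress=True)
state()
for n in ['scene','side','wrist']:
    c=arm.camera(n); save(c,n+'8.png'); P=cloud(c); F=c['frame'].astype(float)
    for l in ['bar_knob','stop_face']: print(n,l,[(round(d['conf'],2),cam2w(c,d['xyz']).round(4).tolist()) for d in arm.mark_of(n,l)[:1]])
    m=(P[...,2]>.084)&(P[...,2]<.125)&(abs(P[...,0]-.523)<.03)&(P[...,1]>0.05)&(P[...,1]<.23)&(F.max(-1)-F.min(-1)<50); q=P[m]
    if len(q)>20: print('bar z slope,z at y=.05/.25',np.polyfit(q[:,1],q[:,2],1), np.polyval(np.polyfit(q[:,1],q[:,2],1),[.05,.25]))
a=cv2.resize(cv2.imread('pics/scene8.png')[180:270,290:430],None,fx=2.85,fy=2.85,interpolation=cv2.INTER_CUBIC)
b=cv2.resize(cv2.imread('pics/side8.png')[190:350,220:420],(399,319),interpolation=cv2.INTER_CUBIC)
a=cv2.copyMakeBorder(a,0,max(0,319-a.shape[0]),0,0,0)[:319]
cv2.imwrite('pics/both8.png',np.hstack([a,b]))
E
```

```text
t 44.1 tcp [ 0.5361 -0.0966  0.2397] yaw 183.15 tilt [-0.0004  0.0001] w 0.0599 F [0.4 0.4 0.8] ff 0.0
scene bar_knob []
scene stop_face [(0.75, [0.521, 0.1544, 0.0391])]
bar z slope,z at y=.05/.25 [-0.0024  0.0978] [0.0977 0.0972]
side bar_knob [(0.68, [0.5326, 0.0058, 0.093])]
side stop_face [(0.66, [0.5234, 0.151, 0.0422])]
bar z slope,z at y=.05/.25 [0.0024 0.0985] [0.0986 0.0991]
wrist bar_knob [(0.85, [0.5302, 0.0068, 0.0946])]
wrist stop_face []
bar z slope,z at y=.05/.25 [-0.009   0.0981] [0.0977 0.0959]
```

View pics/both8.png

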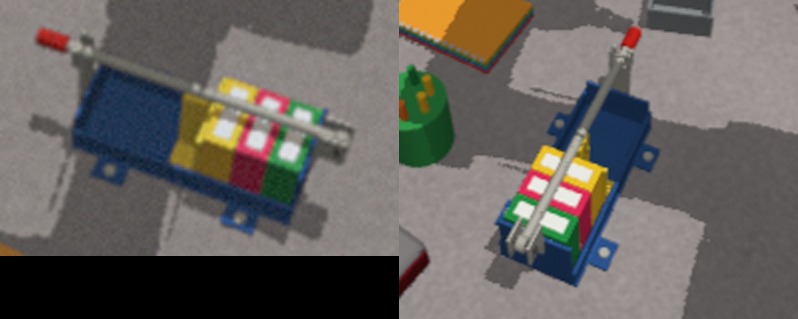

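View pics/scene8.png

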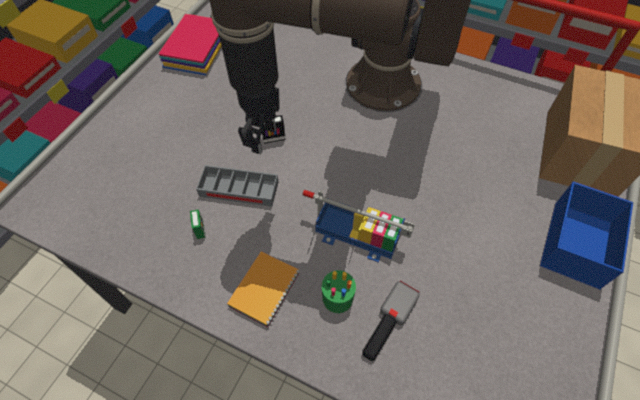

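The bar is level, with its top at about 98 mm where 99 is expected and the knob at z = 94 mm in the catch. The row is snug and upright, and the notepads, pen pot and scanner haven't moved.

```bash
python3 -c "
from rig import arm
print(arm.job_done())"
```

```text
the job is handed in; nothing more can be done
None
```

I handed the job in at about 44 s: the yellow, crimson and green boxes stand upright and snug in the tray, the stop is pushed up against them, and the hold-down bar rests level in its catch.

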